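Clamp a parts jar with the cam lever and unscrew its tight cap

TASK

The cap of the glass parts jar is tight and the jar only stands loosely between the jaws of the bench clamp: pull the clamp's lever all the way round into its marked notch so that the jaws brace the jar. Then unscrew the cap only until its threads let go, about a fifth of a turn, and lift it straight off; finish while still holding the cap level in the gripper, a finger's breadth or two above the open mouth of the jar, with the jar still clamped. Leave the tape roll, the pen and the small transformer where they lie.

Things in the scene. Friction and masses are not known exactly. Their poses are not given: they have to be found in the camera images.
- clamp: grey quick-action V-jaw clamp, fixed to the bench; base plate 124 x 182 x 12 mm, reaching 58 mm to +y and 124 mm to -y of its origin, which lies on the bench under the seated jar's axis, z up. Fixed V-jaw at +y, sliding V-jaw at -y (60 mm wide along x, tops 54 mm above the bench); lever pivot, upright, at x 0, y -85 mm
- notch_mark (a point): the marked notch: a round black dot, 6 mm, on the fan-shaped aluminium index plate under the lever, 36.5 mm from the pivot, 37 mm above the bench; the lever lies over it when home in the notch. (A thin bar marks the open end; no notch there.)
- clamp_lever (a joint): the lever, rad: 0 to 0.3 open (at 0 it points to -40 deg in the clamp's frame, to +x and -y), 1.75 home in the marked notch (points to -140 deg, to -x and -y; stop at 1.78). Grows clockwise seen from above. Jaw and friction resist with up to 0.5 N m (6 N at the knob); in the notch a spring ball snaps in and it stays by itself
- lever_knob (a point): on the axis of the lever's black upright round knob (25 mm thick, 43 to 86 mm above the bench), at the height to grip, 70 mm above the bench; it runs on a circle of 85 mm radius about the pivot. The arm that carries it reaches up to 51 mm. Grip it from above and turn with the lever
- jaw: the sliding V-jaw with rubber pads: moves up to 4 mm along the clamp's +y as the lever is thrown, then presses the jar with about 40 N; origin on the bench, at the clamp's origin when open
- jar: clear glass jar, 64 mm thick, 80 mm high, about 0.4 kg, on the clamp's plate between the jaws, terminal blocks in it; origin at the centre of its underside, z up. The shoulder ends 57 mm up, the neck above is 47 mm thick with three thread ramps. Unclamped it slides a little and turns with the cap; clamping shifts it up to 2 mm
- jar_mouth (a point): centre of the jar's rim, 80 mm above its underside (92 mm above the bench)
- cap: steel twist-off cap, 61 mm thick (62 at the edge curl), 19 mm high, 57 g; origin at the centre of its lower edge, z up. Screwed on, this edge is 12 mm below the rim, 80 mm above the bench, 11 mm above the shoulder; top 99 mm. Unscrews counterclockwise from above with about 0.5 N m: free after 50 deg, lifts straight off at 55 to 100 deg, then meets the next thread
- cap_dot (a point): small dark pressed dot on the cap's top, 26.5 mm from its axis along its x, 19 mm above its lower edge; it shows how far the cap has been turned
- tape_roll: black roll of tape lying flat, 58 mm wide, 19 mm high; bystander behind the clamp, in front of the upper shelf (solid, its front edge at x = 0.72, from 0.27 m up; keep the gripper clear of it)
- marker_pen: marker pen lying, 135 mm long, 17 mm thick; bystander in front of the clamp
- transformer_3: small yellow and black transformer, 36 x 34 x 25 mm; bystander to the right of the clamp

How it is judged:
On the way, in this order (a step that is already met when the one before it is completed fails the run):
1. the lever is home in the marked notch and the jaws grip the jar (value of joint clamp_lever above 1.66 rad and contact force between jaw and jar above 15 N), for 0.2 s.
2. the cap has been turned out of the thread on the clamped jar, before it is lifted off (angle between the x axis of cap and the x axis of jar, either way round above 0.65 rad and z of cap in the frame of jar between 0.064 and 0.078 m and value of joint clamp_lever above 1.66 rad), for 0.05 s.
At the end, for the whole second after the job is handed in: fingers hold the cap (over 2 N), still, level within 0.15 rad, its lower edge 3 to 50 mm above the rim, within 15 mm of the mouth's axis, not touching the jar; lever home (over 1.66 rad), jaw pressing the jar with over 15 N, jar upright (0.06 rad) on the plate (within 4 mm) (all of step 1 and z of cap in the frame of jar_mouth between 0.003 and 0.05 m and horizontal distance between cap and jar_mouth below 0.015 m and angle between cap's own z axis and vertical below 0.15 rad and linear speed of cap below 0.02 m/s and contact force between the fingers and cap above 2 N and contact force between cap and jar below 0.2 N and z of jar in the frame of clamp below 0.016 m and angle between jar's own z axis and vertical below 0.06 rad); the arm keeps its last pose, push and grip.
It fails at once if a bystander (tape roll, pen, transformer) is moved by over 30 mm (distance of any of tape_roll, marker_pen, transformer_3 from where it was at the start of the episode above 0.03 m).
It fails at once if the cap, still on the jar, is turned past 120 deg, into the next thread (z of cap in the frame of jar below 0.078 m and x of cap_dot in the frame of jar below -0.0133 m).
It fails at once if the jar is pulled up out of the jaws by over 10 mm (z of jar in the frame of clamp above 0.022 m).
It also fails if it takes over 51 s, if anything falls off the work surface, if the arm or the gripper's body presses on something with over 40 N, if the wrist force passes 120 N, or if a joint passes its speed limit or range.

ROBOT

A 6-joint arm with a two-finger parallel gripper is mounted at the origin on a cart in front of the work surface, level with it; the furniture and walls round the work are solid. World frame = base frame: x ahead of the robot, y to its left, z up, the work surface at z = 0. Lengths are in m, angles in rad, forces in N, time in s.
With the tool pointing down it reaches from about 0.25 to 0.775 m from the base axis. Payload 4 kg.
Tool frame: the origin (TCP) lies between the finger pads; the fingertips stand 14 mm ahead of it and the grasp point (between the pads) lies 5 mm behind it (nose_length is the distance from the TCP to the fingertips, in m); z points along the fingers, y is the line along which they close (so a half turn about z gives the same grasp; the last joint's range is limited). The gripper opens to 94 mm and grips with 3 to 60 N. Pads are 16 mm wide; open, the fingers measure 119 mm over their backs; the gripper's body (75 mm by 177 mm) begins 78 mm behind the grasp point.
Start: joints at [1.166, 0.087, 1.371, -0, 1.684, -0.103], TCP at [0.163, 0.525, 0.194] pointing down, gripper open.
Joint ranges: [-3.1, 3.1], [-0.76, 2.03], [0.27, 2.55], [-1.08, 4.22], [0.17, 2.65], [-2.57, 2.57]. Speed limits (rad/s): [2.79, 2.79, 3.14, 3.14, 3.14, 3.14].

INTERFACE

Orientations are given as [roll, pitch, yaw] about the fixed x, y, z axes, in that order (R = Rz(yaw) Ry(pitch) Rx(roll)).
In Python, from bench import * gives the robot as it stands.
- The arm moves only by the tool move_arm, never from a script. Its argument "steps" is one flat list of numbers, 7 for each row, row after row: the turn, a rotation vector about the world's x, y, z in rad, then the shift along the world's x, y, z in m, then the opening, from 0 (shut) to 1 (fully open). A call has 1 to 12 rows; each row is the pose to reach, as a shift and turn from the pose commanded when the call began; what a row does not reach only later rows make up. A row lasts 1/10 s, in which the tool goes at most 50 mm and 8.59 degrees, less where a joint would pass 70% of its speed; a pose out of reach is approached as far as the arm can. A call with a gripper value outside its range is refused whole. The fingers move at their own pace and stop on an object; the grip force is fixed at half the most. Time passes only in rows, so rows that repeat a pose let the fingers close. It gives the time, the measured TCP pose, the force, the opening and the grip force at its end, in the units of the state.
- get_obs(): the state, without advancing time (a new reading comes with each control period).
- snapshot(name): name is "side" or "top" or "wrist"; returns (picture, depth): 384x512x3 uint8, red, green, blue; 384x512 float32, m along the optical axis (not along the pixel's ray), 0 where there is no reading.
- camera_model(name): a dict with "fx", "fy", "cx", "cy" (pixels), "rvec" (rotation vector, rad) and "tvec" (3), from world to camera coordinates, as OpenCV has them. Camera axes: x right, y down, z forward; pixel columns grow to the right and rows downward; lengths in m; the calibration is good to about 2 mm. A picture is of the moment at which its call begins: read the wrist's pose just before it. camera_model takes no time and is no camera call; for the wrist camera it gives the pose at the moment of the call.
- close_job(): hands the job in; it is judged then, once.
Trained networks look in the newest picture that a camera, given by its name, has taken for a name from the list of things; names that differ only in an ending like _2 or _b are one class to them, and where a whole thing is asked for, a point or a joint stands for the part that bears it (a point fixed in the world has none). Each returns a list of dicts, best first, with "score" (0 to 1); they miss things now and then, are a little off and sometimes report something else, mostly with a low value. They report only what shows in the picture. A call takes as long as a camera call.
- silhouettes(camera, target): "pixels" (384x512 bool, what is visible of it) and "uv" ([column, row] in pixels, amid what is visible of it).
- spot_point(camera, target): "uv" ([column, row] in pixels: a listed point, or the origin of a listed thing).
The state is a dict: "time": time; "joint_positions": joint angles; "qvel": joint speeds; "joint_torque": joint torques, N m; "tool_pos": TCP position; "ee_rot": TCP orientation; "wrist_force": force on the tool from outside, world axes, zero at the start; "wrist_torque": the same for the moment, N m; "width": finger opening in m; "finger_force": force on a finger pad.
Only numpy, scipy, OpenCV 4.12 (cv2) and the standard library are available. Lean on these libraries where they do the work, as an engineer would, in place of code of your own. Each camera call takes 0.05 s, during which the arm holds its last target. There are 200 camera calls.

## Working session

There is one attempt and no reset: what is moved stays moved. The work goes in short steps, Python scripts to look and compute and a tool call to move; the robot and the scene stay as the last step left them, time stands still between calls to the robot, and variables do not carry over. Pictures are saved under pics/ and viewed, at most 10 in all, crops included, and the job is handed in when it is done.

Besides the shell and the picture viewer there is one more tool, called after "Request:" as a command line: name --argument value ..., lists and objects as JSON in quotes. move_arm: Moves the arm, as the interface text tells. Its arguments: {"type":"object","properties":{"steps":{"type":"array"}},"required":["steps"]}

```bash
mkdir -p pics; cat > h.py <<'E'
from bench import *
import numpy as np, cv2
def cam(n):
    m=camera_model(n);R=cv2.Rodrigues(np.array(m["rvec"],float))[0];return m,R,np.array(m["tvec"],float).ravel()
def ray(n,uv):
    m,R,t=cam(n);d=R.T@np.array([(uv[0]-m["cx"])/m["fx"],(uv[1]-m["cy"])/m["fy"],1.]);return -R.T@t,d
def atz(n,uv,z):
    o,d=ray(n,uv);return o+d*(z-o[2])/d[2]
def tri(rs):
    A=np.zeros((3,3));b=np.zeros(3)
    for o,d in rs:
        d=d/np.linalg.norm(d);P=np.eye(3)-np.outer(d,d);A+=P;b+=P@o
    x=np.linalg.solve(A,b);return x,[float(np.linalg.norm((np.eye(3)-np.outer(d,d)/(d@d))@(x-o))) for o,d in rs]
E
python3 - <<'E'
from h import *
np.set_printoptions(precision=4,suppress=True)
o=get_obs();print(o["tool_pos"],o["ee_rot"],o["time"],o["width"])
for n in("top","side"):
    p,d=snapshot(n);cv2.imwrite(f"pics/{n}0.png",p[:,:,::-1])
    print(n,ray(n,(256,192)))
    for t in("clamp","notch_mark","lever_knob","jar_mouth","cap","cap_dot","tape_roll","marker_pen","transformer_3"):
        r=spot_point(n,t)[:2]
        z={"clamp":0,"notch_mark":.037,"lever_knob":.07,"jar_mouth":.092,"cap":.08,"cap_dot":.099}.get(t,.01)
        for q in r: print(n,t,round(q["score"],2),np.array(q["uv"]),atz(n,q["uv"],z))
E
```

```text
[0.1633 0.5246 0.1927] [-3.1393 -0.0002  2.8398] 0.0 0.0939868320149092
top (array([0.4967, 0.2727, 0.979 ]), array([ 0.038 , -0.0197, -0.9992]))
top clamp 0.77 [232.8 201.9] [0.5107 0.3061 0.    ]
top lever_knob 0.7 [299.6 182.7] [0.5522 0.1623 0.07  ]
top lever_knob 0.2 [227.2 217.9] [0.4757 0.315  0.07  ]
top jar_mouth 0.52 [277.9 223.6] [0.4658 0.2092 0.092 ]
top cap_dot 0.71 [228.5 218. ] [0.4762 0.311  0.099 ]
top tape_roll 0.85 [234.1 133.2] [0.6669 0.305  0.01  ]
top marker_pen 0.89 [211.8 260.7] [0.3782 0.3509 0.01  ]
top transformer_3 0.66 [230.1 205.3] [0.5028 0.3117 0.01  ]
top transformer_3 0.6 [311.5 166.9] [0.5922 0.1282 0.01  ]
side (array([ 0.2476, -0.4828,  0.7469]), array([ 0.2608,  0.7147, -0.6493]))
side clamp 0.92 [243.1 201.8] [0.5065 0.317  0.    ]
side clamp 0.67 [286.  219.7] [0.5768 0.2235 0.    ]
side notch_mark 0.92 [242.5 227.7] [0.4649 0.1999 0.037 ]
side notch_mark 0.54 [244.  176.4] [0.5263 0.3632 0.037 ]
side lever_knob 0.82 [285.5 219.2] [0.5456 0.159  0.07  ]
side jar_mouth 0.81 [240.8 171. ] [0.5045 0.3186 0.092 ]
side cap 0.84 [241.9 176.3] [0.5051 0.314  0.08  ]
side cap 0.61 [240.3 201.6] [0.4734 0.2341 0.08  ]
side cap_dot 0.76 [228.5 175.2] [0.4716 0.3058 0.099 ]
side tape_roll 0.68 [308.5 187.4] [0.6681 0.2976 0.01  ]
side marker_pen 0.81 [185.9 209.3] [0.372  0.3301 0.01  ]
side transformer_3 0.75 [308.1 246.4] [0.5835 0.1223 0.01  ]
```

```bash
python3 - <<'E'
from h import *
np.set_printoptions(precision=4,suppress=True)
for k,a,b in(("knob",(299.6,182.7),(285.5,219.2)),("dot",(228.5,218),(228.5,175.2)),("clamp",(232.8,201.9),(243.1,201.8))):
    print(k,tri([ray("top",a),ray("side",b)]))
p,d=snapshot("top")
a=cv2.imread("pics/top0.png")[110:290,150:350];b=cv2.imread("pics/side0.png")[110:290,150:350]
cv2.imwrite("pics/c0.png",cv2.resize(np.hstack([a,b]),(800,360),interpolation=cv2.INTER_CUBIC))
# cap top points by depth
m,R,t=cam("top");vv,uu=np.mgrid[:384,:512];P=np.dstack([(uu-m["cx"])/m["fx"]*d,(vv-m["cy"])/m["fy"]*d,d]);W=(P-t)@R
def blob(n,lo,hi,c,r):
    k=(W[...,2]>lo)&(W[...,2]<hi)&(np.hypot(W[...,0]-c[0],W[...,1]-c[1])<r)
    q=W[k];(cx,cy),rr=cv2.minEnclosingCircle(q[:,:2].astype(np.float32));print(n,k.sum(),q.mean(0),(cx,cy),rr,np.median(q[:,2]))
blob("captop",.09,.11,(.505,.313),.05)
blob("knob",.078,.095,(.549,.161),.03)
E
```

```text
knob (array([0.5501, 0.1627, 0.0655]), [0.002570830901415642, 0.0025708309014158023])
dot (array([0.4748, 0.3117, 0.0938]), [0.0014007895687497339, 0.001400789568749654])
clamp (array([0.5071, 0.3069, 0.0084]), [0.0036787834342942925, 0.0036787834342943007])
captop 691 [0.5036 0.3102 0.0994] (0.5037594437599182, 0.310325026512146) 0.030759451910853386 0.0993533539208965
knob 99 [0.5438 0.1587 0.0844] (0.5437659025192261, 0.15823990106582642) 0.011867508292198181 0.0847722279285914
```

View pics/c0.png

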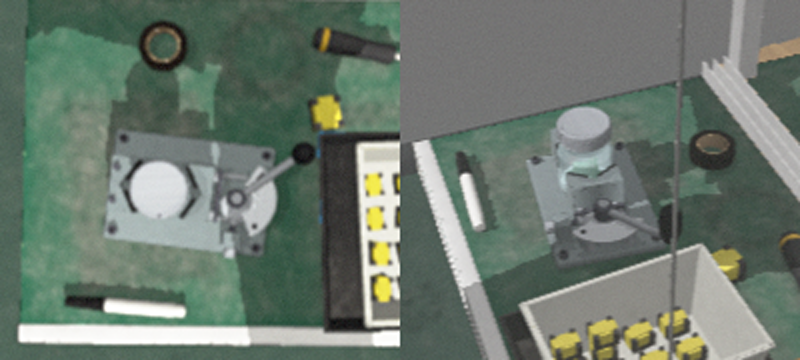

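```bash
python3 - <<'E'
from h import *
np.set_printoptions(precision=4,suppress=True,linewidth=200)
p,d=snapshot("top")
m,R,t=cam("top");vv,uu=np.mgrid[:384,:512];P=np.dstack([(uu-m["cx"])/m["fx"]*d,(vv-m["cy"])/m["fy"]*d,d]);W=(P-t)@R
W[d==0]=np.nan
print("z bench",np.nanmedian(W[...,2][260:262,150:340]))
for x in np.arange(.36,.64,.02):
    print(round(x,2),[ (lambda k: int(1000*np.nanmax(W[...,2][k])) if k.any() else -1)((abs(W[...,0]-x)<.01)&(abs(W[...,1]-y)<.01)) for y in np.arange(.38,-.02,-.02)])
X=W[...,0];Y=W[...,1];Z=W[...,2]
k=(abs(X-.5)<.12)&(Y>.14)&(Y<.4)&(Z>.007)
k&=~((abs(X-.5)>.07)&(Z>.03))
s=p.astype(int);
q=W[k&(Z<.1)][:,:2].astype(np.float32)
sil=silhouettes("top","clamp")[0];kk=sil["pixels"]&(Z>.006)&(Z<.018);print(sil["score"],kk.sum())
q=W[kk][:,:2].astype(np.float32);print("plate",cv2.minAreaRect(q),cv2.boxPoints(cv2.minAreaRect(q)))
sil=silhouettes("top","lever_knob")[0];kk=sil["pixels"];print(sil["score"],sil["uv"],kk.sum())
k=(np.hypot(X-.493,Y-.226)<.02)&(Z>.05);print("pivot",k.sum(),np.c_[W[k]][::4])
E
```

```text
z bench 0.001919928947071232
0.36 [14, 16, 17, 18, 19, 17, 3, 4, 6, 5, 4, 5, 5, 37, 88, 91, 88, 88, 86, 83]
0.38 [20, 19, 18, 18, 18, 19, 5, 5, 4, 6, 5, 4, 38, 38, 89, 86, 88, 90, 88, 88]
0.4 [5, 4, 5, 6, 6, 3, 4, 4, 5, 5, 4, 4, 38, 38, 88, 85, 50, 50, 49, 50]
0.42 [3, 4, 6, 4, 4, 5, 4, 4, 5, 6, 5, 7, 37, 36, 89, 50, 49, 49, 48, 49]
0.44 [4, 13, 15, 15, 17, 17, 17, 41, 41, 20, 4, 5, 39, 32, 88, 51, 49, 27, 26, 29]
0.46 [17, 20, 16, 17, 17, 17, 54, 42, 39, 41, 4, 5, 40, 33, 89, 27, 27, 27, 26, 25]
0.48 [13, 59, 101, 102, 102, 103, 58, 51, 52, 40, 40, 5, 38, 18, 89, 26, 27, 28, 26, 28]
0.5 [5, 61, 102, 102, 103, 105, 57, 54, 56, 51, 39, 4, 39, 32, 88, 26, 25, 28, 27, 25]
0.52 [5, 59, 103, 103, 103, 102, 57, 28, 47, 49, 51, 6, 39, 28, 88, 28, 26, 27, 24, 28]
0.54 [5, 60, 58, 102, 100, 19, 17, 17, 16, 20, 72, 89, 86, 23, 89, 86, 84, 70, 68, 63]
0.56 [5, 19, 17, 16, 16, 15, 18, 16, 15, 14, 13, 88, 38, 38, 87, 87, 88, 87, 89, 89]
0.58 [6, 14, 13, 4, 6, 4, 5, 5, 5, 4, 7, 4, 28, 31, 34, 37, 37, 37, 37, 38]
0.6 [3, 5, 4, 4, 5, 4, 4, 5, 5, 6, 3, 4, 28, 29, 4, 5, 4, 4, 4, 4]
0.62 [4, 4, 3, 5, 5, 5, 5, 5, 4, 4, 4, 4, 5, 26, 5, 4, 5, 4, 5, 4]
0.64 [4, 4, 17, 22, 23, 21, 7, 4, 5, 5, 4, 4, 4, 6, 4, 4, 14, 5, 17, 19]
0.7 2186
plate ((0.50108402967453, 0.2788647413253784), (0.1812581866979599, 0.1238919347524643), 83.48124694824219) [[0.4292 0.1959]
 [0.5523 0.1818]
 [0.5729 0.3619]
 [0.4498 0.3759]]
0.73 [229.8, 204.2] 716
pivot 41 [[0.5043 0.2237 0.0501]
 [0.4998 0.2367 0.0512]
 [0.5    0.2216 0.0508]
 [0.4977 0.2324 0.052 ]
 [0.4978 0.2193 0.0501]
 [0.4956 0.2282 0.0557]
 [0.4934 0.2303 0.0549]
 [0.4912 0.2344 0.05  ]
 [0.4913 0.2238 0.0534]
 [0.4891 0.228  0.0516]
 [0.487  0.2215 0.0522]]
```

Request:
move_arm --steps '[0,0,-0.65,0.382,-0.365,0,0.5,0,0,-0.65,0.382,-0.365,0,0.5,0,0,-0.65,0.382,-0.365,0,0.5,0,0,-0.65,0.382,-0.365,0,0.5,0,0,-0.65,0.382,-0.365,0,0.5,0,0,-0.65,0.382,-0.365,0,0.5,0,0,-0.65,0.382,-0.365,0,0.5,0,0,-0.65,0.382,-0.365,0,0.5,0,0,-0.65,0.382,-0.365,0,0.5,0,0,-0.65,0.382,-0.365,0,0.5,0,0,-0.65,0.382,-0.365,0,0.5,0,0,-0.65,0.382,-0.365,0,0.5]'

```text
time: 2.4
tool_pos: [0.5476, 0.157, 0.193]
ee_rot: [-3.141, 0.001, 2.185]
wrist_force: [-0.4, 0.6, -0.9]
width: 0.047
finger_force: 0.0
```

```bash
cat > w.py <<'E'
from h import *
import sys
np.set_printoptions(precision=4,suppress=True)
p,d=snapshot("wrist");cv2.imwrite("pics/"+sys.argv[1],p[:,:,::-1])
o=get_obs();print(o["tool_pos"],o["ee_rot"],o["joint_positions"],o["time"],o["width"],o["finger_force"])
Z={"clamp":0,"notch_mark":.037,"lever_knob":.07,"jar_mouth":.092,"cap":.08,"cap_dot":.099}
for t in sys.argv[2:]:
    for q in spot_point("wrist",t)[:2]: print(t,round(q["score"],2),np.array(q["uv"]),atz("wrist",q["uv"],Z[t]))
m,R,t=cam("wrist");vv,uu=np.mgrid[:384,:512];P=np.dstack([(uu-m["cx"])/m["fx"]*d,(vv-m["cy"])/m["fy"]*d,d]);W=(P-t)@R
W[d==0]=np.nan
def blob(n,lo,hi,c,r):
    k=(W[...,2]>lo)&(W[...,2]<hi)&(np.hypot(W[...,0]-c[0],W[...,1]-c[1])<r)
    if k.sum()<5: print(n,"none");return
    q=W[k];c,rr=cv2.minEnclosingCircle(q[:,:2].astype(np.float32));print(n,k.sum(),q.mean(0),c,rr)
blob("captop",.094,.108,(.505,.311),.045)
blob("knob0",.079,.093,(.547,.16),.024)
blob("knob1",.079,.093,(.422,.18),.024)
E
python3 w.py w1.png lever_knob notch_mark cap cap_dot
```

```text
[0.5462 0.1588 0.1932] [-3.1407 -0.0008  2.1867] [ 0.1831  0.1303  1.3248  0.0003  1.6877 -0.4328] 2.45 0.04695331967292555 0.0
lever_knob 0.9 [255.7 182.1] [0.5394 0.1622 0.07  ]
notch_mark 0.81 [220.4  95.5] [0.462  0.2092 0.037 ]
cap 0.82 [319.3  18.6] [0.4996 0.3107 0.08  ]
captop 3144 [0.5033 0.3057 0.0996] (0.4978374242782593, 0.3140403628349304) 0.03057204745709896
knob0 461 [0.5382 0.1639 0.0849] (0.5386110544204712, 0.16310718655586243) 0.011792758479714394
knob1 none
```

View pics/w1.png

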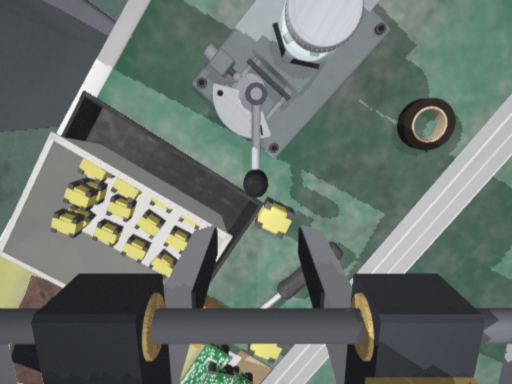

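```bash
python3 w.py w1b.png lever_knob notch_mark; python3 - <<'E'
from h import *
p,d=snapshot("side");
m,R,t=cam("side");vv,uu=np.mgrid[:384,:512];P=np.dstack([(uu-m["cx"])/m["fx"]*d,(vv-m["cy"])/m["fy"]*d,d]);W=(P-t)@R
k=(W[...,2]>.096)&(W[...,2]<.106)&(np.hypot(W[...,0]-.503,W[...,1]-.312)<.05);q=W[k];print(k.sum(),q.mean(0),cv2.minEnclosingCircle(q[:,:2].astype(np.float32)))
E
```

```text
[0.5447 0.1614 0.1943] [ 3.141  -0.      2.1918] [ 0.188   0.1271  1.3263  0.0003  1.6877 -0.433 ] 2.7 0.046955614057028555 0.0
lever_knob 0.95 [256.7 189.8] [0.5444 0.1577 0.07  ]
notch_mark 0.84 [220.4 100. ] [0.4643 0.206  0.037 ]
captop 3670 [0.5057 0.3042 0.0983] (0.5019111037254333, 0.3097938597202301) 0.03055953048169613
knob0 432 [0.5413 0.1591 0.084 ] (0.5416445732116699, 0.15819622576236725) 0.01151572447270155
knob1 none
367 [0.50177302 0.30822534 0.09871503] ((0.5026885271072388, 0.30891144275665283), 0.03238457441329956)
```

Request:
move_arm --steps '[0,0,0,-0.002,-0.002,-0.05,0.5,0,0,0,-0.002,-0.002,-0.09,0.5,0,0,0,-0.002,-0.002,-0.125,0.5,0,0,0,-0.002,-0.002,-0.125,0.5,0,0,0,-0.002,-0.002,-0.125,0.5,0,0,0,-0.002,-0.002,-0.125,0,0,0,0,-0.002,-0.002,-0.125,0,0,0,0,-0.002,-0.002,-0.125,0,0,0,0,-0.002,-0.002,-0.125,0,0,0,0,-0.002,-0.002,-0.125,0]'

```text
time: 3.85
tool_pos: [0.5445, 0.1582, 0.0707]
ee_rot: [3.139, 0.001, 2.19]
wrist_force: [-0.3, -0.7, 6.4]
width: 0.0216
finger_force: 30.0
```

```bash
python3 - <<'E'
from h import *
np.set_printoptions(precision=4,suppress=True)
o=get_obs();print({k:np.round(o[k],4) for k in("time","tool_pos","ee_rot","wrist_force","width","finger_force")})
p=np.array([.495,.2265]);k=o["tool_pos"][:2]-p;print(np.hypot(*k),np.degrees(np.arctan2(k[1],k[0])))
k=np.array([np.cos(np.radians(-55)),np.sin(np.radians(-55))])*.085
for a in np.arange(0,-100,-8): 
    t=np.radians(a);r=np.array([[np.cos(t),-np.sin(t)],[np.sin(t),np.cos(t)]]);print(a,t,r@k-k)
E
```

```text
{'time': np.float64(3.85), 'tool_pos': array([0.5445, 0.1582, 0.0707]), 'ee_rot': array([3.1389, 0.0015, 2.1898]), 'wrist_force': array([-0.3336, -0.7407,  6.4443]), 'width': np.float64(0.0216), 'finger_force': np.float64(30.005)}
0.08436110414393093 -54.0593053051245
0 0.0 [0. 0.]
-8 -0.13962634015954636 [-0.0102 -0.0061]
-16 -0.2792526803190927 [-0.0211 -0.0107]
-24 -0.4188790204786391 [-0.0325 -0.0138]
-32 -0.5585053606381855 [-0.0443 -0.0153]
-40 -0.6981317007977318 [-0.0562 -0.015 ]
-48 -0.8377580409572782 [-0.0679 -0.0132]
-56 -0.9773843811168246 [-0.0792 -0.0097]
-64 -1.117010721276371 [-0.09   -0.0047]
-72 -1.2566370614359172 [-0.0999  0.0017]
-80 -1.3962634015954636 [-0.1089  0.0095]
-88 -1.53588974175501 [-0.1166  0.0185]
-96 -1.6755160819145565 [-0.1231  0.0284]
```

Request:
move_arm --steps '[0,0,-0.07,-0.005,-0.003,0,0,0,0,-0.14,-0.0102,-0.0061,0,0,0,0,-0.21,-0.0156,-0.0086,0,0,0,0,-0.279,-0.0211,-0.0107,0,0,0,0,-0.349,-0.0268,-0.0124,0,0,0,0,-0.419,-0.0325,-0.0138,0,0,0,0,-0.489,-0.0384,-0.0147,0,0,0,0,-0.559,-0.0443,-0.0153,0,0,0,0,-0.628,-0.0502,-0.0153,0,0,0,0,-0.698,-0.0562,-0.015,0,0,0,0,-0.768,-0.0621,-0.0143,0,0,0,0,-0.838,-0.0679,-0.0132,0,0]'

```text
time: 5.05
tool_pos: [0.4786, 0.1441, 0.0707]
ee_rot: [3.134, -0.0, 1.349]
wrist_force: [4.0, -2.1, 3.2]
width: 0.0217
finger_force: 30.0
```

```bash
python3 w.py w2.png lever_knob notch_mark
python3 - <<'E'
from h import *
o=get_obs();p=np.array([.495,.2265]);k=o["tool_pos"][:2]-p;print(o["wrist_force"],o["width"],np.hypot(*k),np.degrees(np.arctan2(k[1],k[0])))
E
```

```text
[0.4774 0.1444 0.0707] [ 3.1354 -0.0003  1.3473] [ 0.1816  0.0275  1.6813 -0.0022  1.427   0.4054] 5.1 0.02188589873686757 30.0119349360466
lever_knob 0.75 [255.  229.3] [0.4747 0.1461 0.07  ]
notch_mark 0.74 [216.2 131.7] [0.4614 0.2077 0.037 ]
captop none
knob0 none
knob1 none
[ 1.5685159  -3.03303528  6.8471704 ] 0.02187182610085633 0.08395645765180057 -102.31273568087458
```

View pics/w2.png

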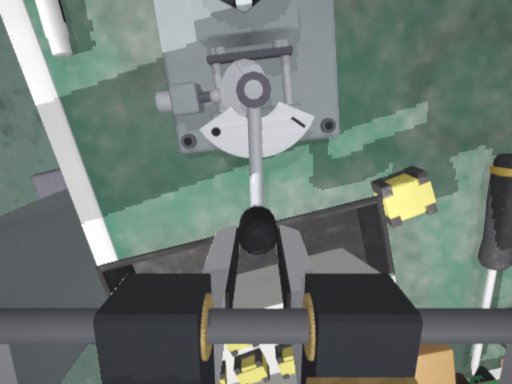

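Request:
move_arm --steps '[0,0,-0.07,-0.0057,0.0015,0,0,0,0,-0.14,-0.0114,0.0034,0,0,0,0,-0.209,-0.0168,0.0057,0,0,0,0,-0.279,-0.0222,0.0083,0,0,0,0,-0.349,-0.0273,0.0113,0,0,0,0,-0.419,-0.0322,0.0147,0,0,0,0,-0.489,-0.0368,0.0184,0,0,0,0,-0.559,-0.0412,0.0224,0,0,0,0,-0.628,-0.0453,0.0267,0,0,0,0,-0.698,-0.049,0.0313,0,0,0,0,-0.768,-0.0525,0.0361,0,0,0,0,-0.8,-0.0541,0.0385,0,0]'

```text
time: 6.4
tool_pos: [0.4222, 0.1827, 0.0706]
ee_rot: [3.139, -0.001, 0.552]
wrist_force: [-0.3, -5.0, 10.2]
width: 0.0214
finger_force: 30.0
```

Request:
move_arm --steps '[0,0,0,0,0,0,0,0,0,0,0,0,0,0,0,0,0,0,0,0,0]'

```text
time: 6.7
tool_pos: [0.422, 0.1831, 0.0706]
ee_rot: [3.14, -0.001, 0.553]
wrist_force: [-1.0, -2.8, 9.5]
width: 0.0218
finger_force: 30.0
```

```bash
python3 w.py w3.png lever_knob notch_mark
python3 - <<'E'
from h import *
o=get_obs();p=np.array([.495,.2265]);k=o["tool_pos"][:2]-p;print(o["wrist_force"],o["width"],np.hypot(*k),np.degrees(np.arctan2(k[1],k[0])))
E
```

```text
[0.422  0.1831 0.0706] [ 3.1404 -0.0007  0.5533] [ 0.2869 -0.056   1.7639 -0.001   1.4327  1.3045] 6.75 0.02213380374274922 30.00532329082489
lever_knob 0.67 [257.8 227.7] [0.4233 0.1838 0.07  ]
notch_mark 0.77 [259.5 150. ] [0.4614 0.2059 0.037 ]
captop 2744 [0.4842 0.299  0.0982] (0.4888281226158142, 0.3032522201538086) 0.025447417050600052
knob0 none
knob1 1391 [0.4237 0.1843 0.0848] (0.4289051592350006, 0.18528148531913757) 0.021065035834908485
[-0.68999245 -3.30313588  9.60088272] 0.021826942401703343 0.08489238202083531 -149.26478058142595
```

View pics/w3.png

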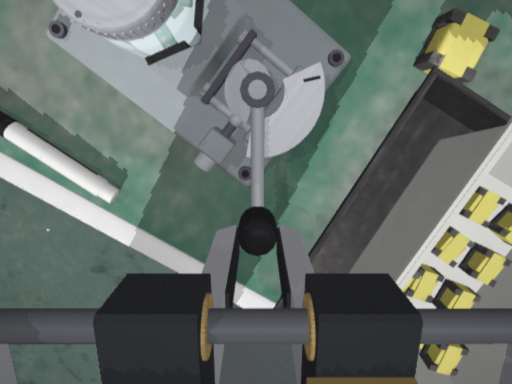

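Request:
move_arm --steps '[0,0,0,0,0,0,0.5,0,0,0,0,0,0,0.5,0,0,0,0,0,0,0.5,0,0,0,0,0,0.045,0.5,0,0,0,0,0,0.09,0.5,0,0,0,0,0,0.14,0.5,0,0,0,0.04,0.06,0.16,1,0,0,0,0.07,0.1,0.16,1,0,0,0,0.07,0.1,0.16,1,0,0,0,0.07,0.1,0.16,1,0,0,0,0.07,0.1,0.16,1,0,0,0,0.07,0.1,0.16,1]'

```text
time: 8.05
tool_pos: [0.4908, 0.2825, 0.2285]
ee_rot: [3.141, 0.001, 0.551]
wrist_force: [0.3, -0.5, -0.3]
width: 0.0914
finger_force: 0.0
```

```bash
python3 - <<'E'
from bench import *
for i in range(4): snapshot("side")
E
python3 w.py w4.png lever_knob notch_mark cap cap_dot
python3 - <<'E'
from h import *
p,d=snapshot("top")
m,R,t=cam("top");vv,uu=np.mgrid[:384,:512];P=np.dstack([(uu-m["cx"])/m["fx"]*d,(vv-m["cy"])/m["fy"]*d,d]);W=(P-t)@R
k=(W[...,2]>.079)&(W[...,2]<.093)&(np.hypot(W[...,0]-.422,W[...,1]-.182)<.025);q=W[k];print("top knob",k.sum(),cv2.minEnclosingCircle(q[:,:2].astype(np.float32)) if k.sum() else 0)
E
```

```text
[0.4912 0.2828 0.2293] [ 3.1414 -0.0005  0.5511] [ 0.4224  0.1205  1.2648 -0.0001  1.7558  1.4421] 8.3 0.0937091701107303 0.0
lever_knob 0.74 [298.4 268.8] [0.4238 0.1852 0.07  ]
notch_mark 0.96 [295.  224.5] [0.4597 0.2092 0.037 ]
cap 0.82 [238.1 160. ] [0.4987 0.3115 0.08  ]
cap_dot 0.97 [228.2 186.1] [0.4739 0.3071 0.099 ]
captop 2934 [0.5041 0.3133 0.0982] (0.5037442445755005, 0.3129202127456665) 0.03052626922726631
knob0 none
knob1 293 [0.4233 0.1853 0.0836] (0.42232537269592285, 0.1843288540840149) 0.011602102778851986
top knob 91 ((0.4231374263763428, 0.18276795744895935), 0.011437728069722652)
```

View pics/w4.png

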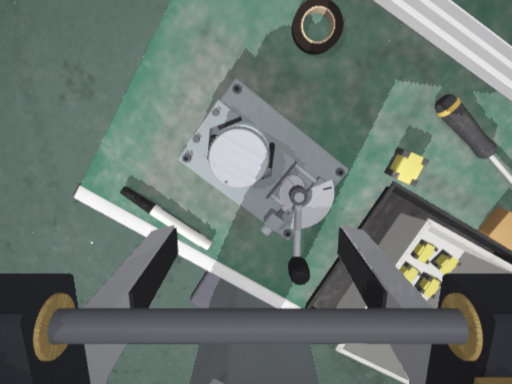

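Request:
move_arm --steps '[0,0,0,0.013,0.03,-0.03,1,0,0,0,0.013,0.03,-0.06,1,0,0,0,0.013,0.03,-0.09,1,0,0,0,0.013,0.03,-0.12,1,0,0,0,0.013,0.03,-0.143,1,0,0,0,0.013,0.03,-0.143,1,0,0,0,0.013,0.03,-0.143,1]'

```text
time: 9.25
tool_pos: [0.5045, 0.3135, 0.0861]
ee_rot: [3.142, 0.0, 0.552]
wrist_force: [0.1, -0.1, -0.0]
width: 0.0941
finger_force: 0.0
```

Request:
move_arm --steps '[0,0,0,0,0,0,0,0,0,0,0,0,0,0,0,0,0,0,0,0,0,0,0,0,0,0,0,0,0,0,0,0,0,0,0,0,0,0,0,0,0,0]'

```text
time: 9.85
tool_pos: [0.5049, 0.3134, 0.0865]
ee_rot: [3.141, -0.001, 0.552]
wrist_force: [-0.0, -1.3, 1.9]
width: 0.0546
finger_force: 30.3
```

```bash
python3 w.py w5.png lever_knob cap_dot
python3 -c "
from h import *
o=get_obs();print(o['wrist_force'],o['wrist_torque'],o['width'])"
```

```text
[0.5049 0.3134 0.0865] [ 3.141  -0.001   0.5516] [ 0.4604  0.2276  1.4251 -0.0005  1.4879  1.4796] 9.9 0.05470337787557383 30.326758658134665
lever_knob 0.19 [234.1 279.2] [0.4599 0.305  0.07  ]
cap_dot 0.82 [236.4 278.2] [0.4761 0.3107 0.099 ]
captop 7900 [0.5049 0.3135 0.0986] (0.5102376341819763, 0.31703317165374756) 0.038471490144729614
knob0 none
knob1 none
[ 0.9430812  -1.45655687  2.76466194] [-0.26135425  0.09463879 -0.05309785] 0.05470175280107575
```

View pics/w5.png

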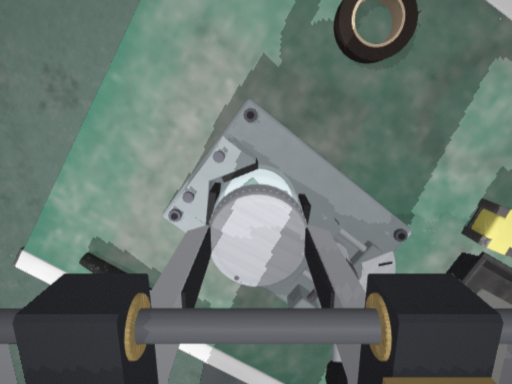

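Request:
move_arm --steps '[0,0,0.1,0,0,0,0,0,0,0.2,0,0,0,0,0,0,0.3,0,0,0,0,0,0,0.4,0,0,0,0,0,0,0.5,0,0,0,0,0,0,0.6,0,0,0,0,0,0,0.7,0,0,0,0,0,0,0.8,0,0,0,0,0,0,0.9,0,0,0,0,0,0,1.0,0,0,0,0,0,0,1.1,0,0,0,0,0,0,1.1,0,0,0,0]'

```text
time: 11.2
tool_pos: [0.5053, 0.3144, 0.0887]
ee_rot: [3.138, -0.002, 1.654]
wrist_force: [-1.1, -1.1, 8.6]
width: 0.0548
finger_force: 33.2
```

```bash
python3 w.py w6.png lever_knob cap_dot
python3 -c "
from h import *
o=get_obs();print(o['wrist_force'],o['wrist_torque'],o['width'])"
```

```text
[0.5053 0.3145 0.0887] [ 3.1383 -0.0023  1.6525] [0.4609 0.2258 1.4229 0.0009 1.489  0.3791] 11.25 0.0543362046549326 33.190322013288096
cap_dot 0.83 [237.9 279. ] [0.494  0.2869 0.099 ]
cap_dot 0.23 [326.5 375.8] [0.5575 0.2205 0.099 ]
captop 7906 [0.5036 0.3156 0.1006] (0.503199577331543, 0.31995511054992676) 0.03726983070373535
knob0 none
knob1 none
[-2.22569342  0.2496617   8.87995224] [-0.15914467  0.42466202  0.06894652] 0.05453055044723677
```

View pics/w6.png

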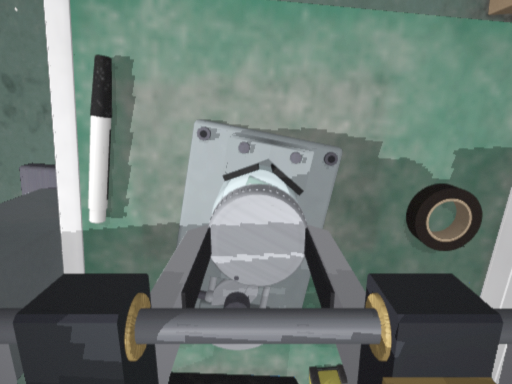

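Request:
move_arm --steps '[0,0,0.05,0,0,0,0,0,0,0.1,0,0,0,0,0,0,0.15,0,0,0,0,0,0,0.15,0,0,0,0,0,0,0.15,0,0,0.002,0,0,0,0.15,0,0,0.004,0]'

```text
time: 11.95
tool_pos: [0.5041, 0.3134, 0.0894]
ee_rot: [-3.141, 0.0, 1.802]
wrist_force: [-0.3, -0.4, -1.4]
width: 0.0544
finger_force: 30.2
```

Request:
move_arm --steps '[0,0,0,0,0,0.003,0,0,0,0,0,0,0.007,0,0,0,0,0,0,0.011,0,0,0,0,0,0,0.016,0,0,0,0,0,0,0.021,0,0,0,0,0,0,0.026,0,0,0,0,0,0,0.03,0,0,0,0,0,0,0.03,0,0,0,0,0,0,0.03,0,0,0,0,0,0,0.03,0]'

```text
time: 12.95
tool_pos: [0.5043, 0.3134, 0.1196]
ee_rot: [-3.141, 0.0, 1.802]
wrist_force: [0.1, 0.1, -0.3]
width: 0.0545
finger_force: 30.2
```

```bash
python3 w.py w7.png cap_dot
python3 - <<'E'
from h import *
o=get_obs();print(o['wrist_force'],o['wrist_torque'],o['width'],o["finger_force"])
p,d=snapshot("side")
for t in("cap","jar_mouth","jar","lever_knob","clamp"):
    r=spot_point("side",t)[:1]
    for q in r: print(t,q["score"],np.array(q["uv"]),[atz("side",q["uv"],z) for z in(.012,.07,.092,.114)])
cv2.imwrite("pics/s7.png",cv2.resize(p[110:290,130:370,::-1],(800,600),interpolation=cv2.INTER_CUBIC))
E
```

```text
[0.5043 0.3134 0.1195] [-3.141   0.0002  1.8018] [ 0.4605  0.2096  1.3799 -0.0001  1.5527  0.2295] 13.0 0.054292158908654256 30.20867330558758
cap_dot 0.84 [236.2 277. ] [0.4975 0.2687 0.099 ]
captop none
knob0 none
knob1 none
[ 0.88624294  0.81662206 -1.23932062] [-0.07308674  0.04629749 -0.01175963] 0.05426214910754006 30.209015761774936
cap 0.84 [242.1 162.7] [array([0.55050258, 0.44811593, 0.012     ]), array([0.52660069, 0.37464879, 0.07      ]), array([0.51753445, 0.34678195, 0.092     ]), array([0.50846822, 0.3189151 , 0.114     ])]
jar_mouth 0.72 [239.6 173.4] [array([0.52987333, 0.408366  , 0.012     ]), array([0.50759948, 0.3380359 , 0.07      ]), array([0.49915078, 0.31135896, 0.092     ]), array([0.49070208, 0.28468202, 0.114     ])]
jar 0.97 [245.1 195.7] [array([0.51397444, 0.32292711, 0.012     ]), array([0.49295531, 0.25933977, 0.07      ]), array([0.48498254, 0.23522043, 0.092     ]), array([0.47700977, 0.21110109, 0.114     ])]
lever_knob 0.69 [225.3 227.2] [array([0.4378733 , 0.23930956, 0.012     ]), array([0.42286001, 0.18232124, 0.07      ]), array([0.41716532, 0.16070499, 0.092     ]), array([0.41147062, 0.13908873, 0.114     ])]
clamp 0.88 [242.4 203.4] [array([0.49893341, 0.29948731, 0.012     ]), array([0.47910131, 0.23774982, 0.07      ]), array([0.47157879, 0.21433215, 0.092     ]), array([0.46405627, 0.19091448, 0.114     ])]
```

View pics/s7.png

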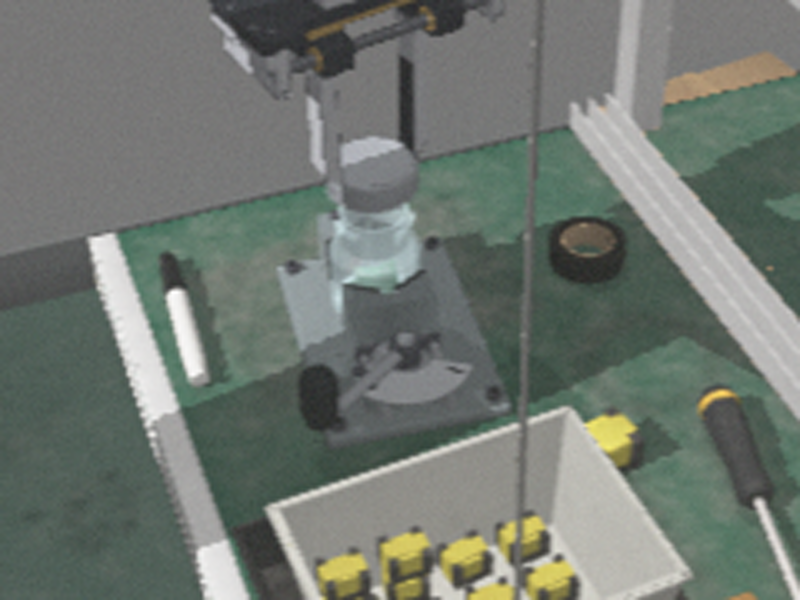

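The picture shows the cap held level above the open jar mouth (cap at about 378,170, jar at about 375,250). The lever is home (knob at 318,397), and the pen, tape roll and transformer have not moved.

```bash
python3 -c "
from bench import *
print(close_job())"
```

```text
the job is handed in; nothing more can be done
None
```

I handed the job in at about 13 s: the lever is home in its notch with the jar still in the jaws, and the cap, turned out about 72°, is held level about 21 mm above the open mouth; the verdict wasn't reported back.

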